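Scrape the lava chips off the boot stand into the tray

TASK

Take the orange scraper block by its slanted black handle and wipe all four red lava chips off the grey board of the boot stand, over the board's end, into the pale green tray; do not touch the chips with the gripper or arm. Then leave the scraper standing upright on its foot on the cleared board. Leave the lunch tin, key bowl and carabiner where they are.

Things in the scene. Friction and masses are not known exactly. Their poses are not given: they have to be found in the camera images.
- stand: boot stand, fixed: level grey stone-look board 230 mm (x) by 320 mm (y), its top 50 mm above the bench, under an open wire shelf over its far half (see shelf_front). Origin on the bench under the board's centre; x points to the shelf (far) side, y to the board's left end; the tray is at the -y end
- shelf_front (a point): middle of the stand shelf's front wire, at (0, 0, 190) mm in the stand's frame. Steel wires 6 to 8 mm thick span x = 0 to 102 mm, y = -155 to 155 mm at this height; 8 mm posts at x = 102, y = +-155 mm. Above x below 0 all is open. An upright gripper working the scraper under the shelf would strike this wire: lean it back towards -x
- tray: pale green boot tray, fixed, open on top, 240 mm (x) by 150 mm (y) outside, walls 6 mm thick and 30 mm high, floor 6 mm thick or less; same heading as the stand; its near wall is tucked 15 mm under the board's -y end. Origin at the centre of its underside on the bench
- scraper: scraper block, 0.15 to 0.31 kg, loose, standing on the bench left of the stand: orange foot with black sole, 130 mm (x) by 36 mm (y) by 28 mm high; its long side faces (+-y) do the wiping. A straight black handle rises from the foot and leans 40 degrees from vertical towards -x (see scraper_grip), top about 86 mm high. Origin at the centre of the sole
- scraper_grip (a point): middle of the handle's graspable length, at (-17, 0, 60) mm in the scraper's frame. The handle's axis is (-0.643, 0, 0.766) there; it is 30 mm wide in y, 26 mm thick, and free for about 42 mm below this point and 23 mm above. Pinch it across y with the gripper tilted along it
- chip0: dark red lava stone chip, a flat 6-sided piece about 38 mm across and 12 mm thick, 20 g, lying flat on the board; origin at the centre of its underside; it lies farthest in under the shelf
- chip1: dark red lava stone chip, a flat 5-sided piece about 36 mm across and 12 mm thick, 20 g, lying flat on the board; origin at the centre of its underside
- chip2: dark red lava stone chip, a flat 7-sided piece about 40 mm across and 12 mm thick, 20 g, lying flat on the board; origin at the centre of its underside
- chip3: dark red lava stone chip, a flat 6-sided piece about 36 mm across and 12 mm thick, 20 g, lying flat on the board; origin at the centre of its underside
- lunch_tin: aluminium lunch tin 104 x 164 x 57 mm, bystander; origin at the centre of its underside
- key_bowl: grey stone-look ceramic bowl, 120 mm across, 50 mm high, bystander; origin at the centre of its underside
- carabiner: stainless steel carabiner lying flat, about 110 x 60 x 10 mm, bystander; origin on the bench inside its loop
Mind the look-alikes: they are no part of the job. There is more than one size of the scraper; the one meant has the size given above.

How it is judged:
By the outcome, as a careful person would: the job done as asked, in the order asked, and still so for the second after the job is handed in, with the robot touching nothing.
It also fails if it takes over 58 s, if anything falls off the work surface, if the arm or the gripper's body presses on something with over 40 N, if the wrist force passes 120 N, or if a joint passes its speed limit or range.

ROBOT

A 7-joint arm with a two-finger parallel gripper is mounted at the origin on the work surface. World frame = base frame: x ahead of the robot, y to its left, z up, the work surface at z = 0. Lengths are in m, angles in rad, forces in N, time in s.
With the tool pointing down it reaches from about 0.425 to 0.925 m from the base axis. Payload 6.8 kg.
Tool frame: the origin (TCP) lies midway between the tips of the shut fingers; the grasp point (between the pads) lies 19 mm behind it; x points along the fingers, y is the direction in which the jaws open and shut, and the axes are right-handed (so a half turn about x gives the same grasp; the last joint's range is limited). The gripper opens to 85 mm and grips with 20 to 120 N. Pads are 22 mm wide; open, the fingers measure 114 mm over their backs; the gripper's body (76 mm by 85 mm) begins 54 mm behind the grasp point. The pads swing forward as they close: fully open they stand 13 mm farther back than shut.
Start: joints at [1.033, 0.477, 0.022, 1.555, -0.011, 1.109, -0.083], TCP at [0.281, -0.614, 0.231] pointing down, gripper open.
Joint ranges: [-2.96, 2.96], [-0.34, 2.1], [-1.41, 1.46], [0.24, 2.44], [-1.37, 4.51], [0.17, 1.92], [-2.96, 2.96]. Speed limits (rad/s): [2.39, 2.39, 3.14, 3.14, 3.14, 3.14, 3.14].

INTERFACE

Orientations are given as a rotation vector (axis times angle).
In Python, from bench import r, viewer, nets gives the robot as it stands.
- The arm moves only by the shell command python3 -m pendant 'ROWS' [FORCE]. ROWS is JSON, one flat list of numbers, 5 for each row, row after row: the finger opening in mm, from 0 to 85.4, then the shift along the tool's x, y, z in mm, then the turn about the tool's x in rad. A call has 1 to 20 rows; each row shifts and turns the commanded pose from where the row before left it, along the tool's axes as they then stand; what a row does not reach is not made up. A row lasts 1/8 s, in which the tool goes at most 62.5 mm and 10.7 degrees, less where a joint would pass 70% of its speed; a pose out of reach is approached as far as the arm can. A call with a gripper value outside its range is refused whole. The fingers move at their own pace and stop on an object; FORCE is the grip in N (left out, the last holds). Time passes only in rows, so rows that do not move let the fingers close. It gives the time, the measured TCP pose, the force and the opening at its end, in the units of the state.
- r.get_obs(): the state, without advancing time (a new reading comes with each control period).
- viewer.grab_frame(name): name is "scene" or "top"; returns (picture, depth): 400x640x3 uint8, red, green, blue; 400x640 float32, m along the optical axis (not along the pixel's ray), 0 where there is no reading.
- viewer.calibration(name): a dict with "mtx" (3x3 intrinsics, pixels), "world_to_cam" (4x4, takes a point from world to camera coordinates). Camera axes: x right, y up, looking along -z (the intrinsics and any distortion apply to the point x, -y, -z); pixel columns grow to the right and rows downward; lengths in m; the calibration is good to about 2 mm. A picture is of the moment at which its call begins. calibration takes no time and is no camera call.
- r.hand_in(): hands the job in, once; it reports no verdict.
Trained networks look in the newest picture that a camera, given by its name, has taken for a name from the list of things; names that differ only in an ending like _2 or _b are one class to them, and where a whole thing is asked for, a point or a joint stands for the part that bears it (a point fixed in the world has none). Each returns a list of dicts, best first, with "score" (0 to 1); they miss things now and then, are a little off and sometimes report something else, mostly with a low value. They report only what shows in the picture. A call takes as long as a camera call. They do not tell look-alikes from the thing itself.
- nets.look_for(name, camera): "location" ([x, y, z] in m, in world coordinates, good to about 4 mm: the middle of the surface that is visible of it).
- nets.silhouettes(name, camera): "mask" (400x640 bool, what is visible of it).
The state is a dict: "clock": time; "joints": joint angles; "qvel": joint speeds; "tau": joint torques, N m; "tcp_pos": TCP position; "orientation": TCP orientation; "contact_force": force on the tool from outside, world axes, zero at the start; "moment": the same for the moment, N m; "grip_width": finger opening in m.
Only numpy, scipy, OpenCV 4.12 (cv2) and the standard library are available. Lean on these libraries where they do the work, as an engineer would, in place of code of your own. Each camera call takes 0.05 s, during which the arm holds its last target. There are 200 camera calls.

## Working session

There is one attempt and no reset: what is moved stays moved. The work goes in short steps, Python scripts to look and compute and a shell command to move; the robot and the scene stay as the last step left them, time stands still between calls to the robot, and variables do not carry over. Pictures are saved under pics/ and viewed, about 8 in all and at most 12, crops included, and the job is handed in when it is done.

```bash
ls; mkdir -p pics
python3 - <<'E'
from bench import r, viewer, nets
import cv2,numpy as np
o=r.get_obs()
for k in o: print(k,np.round(o[k],3))
for n in("scene","top"):
    p,d=viewer.grab_frame(n); cv2.imwrite(f"pics/{n}0.png",p[:,:,::-1]); np.save(f"pics/{n}0.npy",d)
    c=viewer.calibration(n); print(n,{k:np.round(v,3).tolist() if not isinstance(v,str) else v for k,v in c.items()})
    for t in["stand","tray","scraper","scraper_grip","shelf_front","chip0","lunch_tin","key_bowl","carabiner"]:
        print(t,[(round(float(q["score"]),2),np.round(q["location"],3).tolist()) for q in nets.look_for(t,n)[:5]])
E
```

```text
pics
clock 0.0
joints [ 1.033  0.478  0.022  1.556 -0.011  1.109 -0.083]
qvel [ 0.     0.     0.001  0.     0.001  0.    -0.001]
tau [-0.0000e+00 -5.9644e+01  1.6080e+00 -2.8119e+01  1.2000e-02  9.0000e-03
 -0.0000e+00]
tcp_pos [ 0.281 -0.613  0.23 ]
orientation [ 1.984  0.435 -1.985]
contact_force [ 0.335 -0.143 -1.174]
moment [-0.048  0.027  0.01 ]
grip_width 0.086
scene {'mtx': [[391.548, 0.0, 317.468], [0.0, 391.548, 198.97], [0.0, 0.0, 1.0]], 'world_to_cam': [[0.672, 0.74, 0.006, -0.35], [-0.594, 0.535, 0.6, 0.247], [0.441, -0.407, 0.8, -1.591], [0.0, 0.0, 0.0, 1.0]]}
stand []
tray [(0.82, [0.574, -0.21, 0.009])]
scraper [(0.92, [0.577, 0.486, 0.039]), (0.92, [0.763, 0.314, 0.038]), (0.62, [0.499, 0.337, 0.027]), (0.59, [0.575, -0.212, 0.013]), (0.15, [0.616, -0.001, 0.051])]
scraper_grip [(0.66, [0.503, 0.34, 0.03]), (0.63, [0.766, 0.309, 0.038]), (0.62, [0.577, 0.487, 0.038])]
shelf_front [(0.65, [0.616, -0.001, 0.052])]
chip0 [(0.45, [0.602, -0.038, 0.064]), (0.41, [0.617, -0.084, 0.058]), (0.37, [0.577, 0.063, 0.064])]
lunch_tin [(0.91, [0.544, -0.524, 0.062])]
key_bowl [(0.78, [0.293, 0.415, 0.032])]
carabiner [(0.63, [0.319, -0.339, 0.006])]
top {'mtx': [[422.372, 0.0, 322.492], [0.0, 422.372, 204.918], [0.0, 0.0, 1.0]], 'world_to_cam': [[0.002, -1.0, 0.002, 0.005], [0.987, 0.003, 0.158, -0.531], [-0.158, 0.002, 0.987, -1.306], [0.0, 0.0, 0.0, 1.0]]}
stand [(0.8, [0.582, 0.014, 0.052])]
tray [(0.84, [0.564, -0.222, 0.007])]
scraper [(0.98, [0.75, 0.336, 0.035]), (0.91, [0.555, 0.503, 0.039]), (0.64, [0.497, 0.345, 0.029])]
scraper_grip [(0.93, [0.556, 0.5, 0.037]), (0.81, [0.493, 0.352, 0.028]), (0.73, [0.753, 0.336, 0.037])]
shelf_front [(0.64, [0.586, 0.012, 0.057])]
chip0 [(0.66, [0.62, -0.077, 0.068]), (0.43, [0.59, 0.018, 0.064])]
lunch_tin [(0.77, [0.532, -0.508, 0.058])]
key_bowl [(0.74, [0.311, 0.409, 0.022])]
carabiner [(0.73, [0.319, -0.338, 0.011])]
```

View pics/scene0.png

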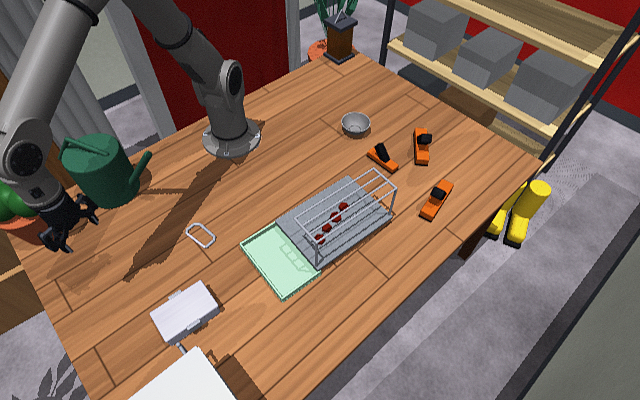

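View pics/top0.png

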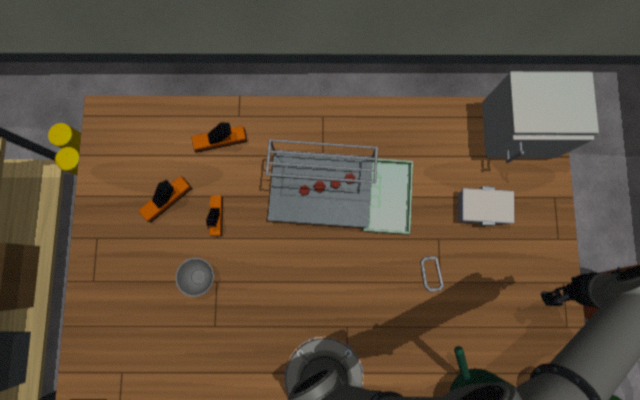

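The scene shows three orange scrapers, in top at (218,137), (165,198) and (215,215). The board has four red chips in a row at (305,190) to (350,178), with the tray to the right in top. I'll measure the scraper feet, board, tray and chips, and make an enlarged crop of the scrapers.

```bash
cat > h.py <<'E'
from bench import r, viewer, nets
import cv2,numpy as np
from scipy.spatial.transform import Rotation as R
def cloud(n,p=None,d=None):
    if d is None: p,d=viewer.grab_frame(n)
    c=viewer.calibration(n);K=c["mtx"];T=np.linalg.inv(c["world_to_cam"])
    v,u=np.mgrid[:400,:640]
    P=np.stack([(u-K[0,2])/K[0,0]*d,-(v-K[1,2])/K[1,1]*d,-d],-1)
    return p,d,P@T[:3,:3].T+T[:3,3]
def proj(n,X):
    c=viewer.calibration(n);X=np.atleast_2d(X)@c["world_to_cam"][:3,:3].T+c["world_to_cam"][:3,3]
    K=c["mtx"];return np.stack([K[0,0]*X[:,0]/-X[:,2]+K[0,2],K[1,1]*X[:,1]/X[:,2]+K[1,2]],1)
def onplane(n,uv,z):
    c=viewer.calibration(n);K=c["mtx"];T=np.linalg.inv(c["world_to_cam"]);uv=np.atleast_2d(uv)
    D=np.stack([(uv[:,0]-K[0,2])/K[0,0],-(uv[:,1]-K[1,2])/K[1,1],-np.ones(len(uv))],1)@T[:3,:3].T
    return T[:3,3]+D*((z-T[2,3])/D[:,2])[:,None]
def rect(P):
    (c,s,a)=cv2.minAreaRect((P[:,:2]*1000).astype(np.float32)); return np.round(c,1),np.round(s,1),round(a,1)
def chips(n,img):
    h=cv2.cvtColor(img,cv2.COLOR_RGB2HSV)
    m=(((h[...,0]<6)|(h[...,0]>172))&(h[...,1]>150)&(h[...,2]>40)).astype(np.uint8)
    k,l,s,c=cv2.connectedComponentsWithStats(m)
    return [(s[i,4],c[i].round(1),onplane(n,c[i],.06)[0].round(3)) for i in range(1,k) if 8<s[i,4]<400]
E
python3 - <<'E'
from h import *
for n in("scene","top"):
    p,d,P=cloud(n); Z=P[...,2]
    h=cv2.cvtColor(p,cv2.COLOR_RGB2HSV)
    m=((h[...,0]>6)&(h[...,0]<16)&(h[...,1]>215)&(h[...,2]>90)).astype(np.uint8)
    k,l,s,c=cv2.connectedComponentsWithStats(m)
    for i in range(1,k):
        if s[i,4]>60:
            f=(l==i)&(d>0); q=P[f]; g=q[(q[:,2]>.015)]
            print(n,"orange",s[i],c[i].round(),"zq",np.percentile(q[:,2],[50,95]).round(3),rect(g) if len(g)>5 else 0)
    for x in chips(n,p): print(n,"chip",x, )
    hs=(h[...,1]<60)
    b=hs&(abs(Z-.05)<.006)&(P[...,0]>.4)&(P[...,0]<.8)&(abs(P[...,1])<.25)
    k,l,s,c=cv2.connectedComponentsWithStats(b.astype(np.uint8)); i=1+np.argmax(s[1:,4])
    print(n,"board",s[i,4],rect(P[b]),np.median(Z[b]))
    w=(abs(Z-.19)<.012)&(P[...,0]>.4)&(P[...,0]<.85)&(abs(P[...,1])<.25)
    print(n,"shelf",w.sum(),rect(P[w]))
    g=(h[...,0]>35)&(h[...,0]<90)&(h[...,1]>20)&(h[...,2]>120)&(P[...,0]>.4)&(P[...,0]<.75)&(abs(P[...,1])<.4)&(Z<.06)
    print(n,"tray",g.sum(),rect(P[g]),rect(P[g&(Z>.02)]))
    if n=="top": a=cv2.resize(p[110:240,120:420,::-1],None,fx=2.6,fy=2.6,interpolation=cv2.INTER_CUBIC)
    else: b2=cv2.resize(p[115:225,340:470,::-1],None,fx=2.6,fy=2.6,interpolation=cv2.INTER_CUBIC);
    if n=="scene": c2=cv2.resize(p[165:275,235:405,::-1],None,fx=2.6,fy=2.6,interpolation=cv2.INTER_CUBIC)
H=np.hstack([b2,c2]);H=cv2.copyMakeBorder(H,0,0,0,max(0,a.shape[1]-H.shape[1]),cv2.BORDER_CONSTANT)[:,:a.shape[1]]
o=np.vstack([a,H]);o=o[:600,:800];cv2.imwrite("pics/crop1.png",o);print(o.shape)
E
```

```text
scene orange [415 128  12  10  73] [419. 132.] zq [0.041 0.103] (array([531.3, 538.3]), array([ 44.3, 116.4]), 38.7)
scene orange [416 139  13  25 212] [422. 153.] zq [0.04  0.044] (array([575.6, 490.4]), array([ 46.4, 104.6]), 42.6)
scene orange [367 148  31  24 203] [383. 161.] zq [0.029 0.034] (array([500.4, 349.1]), array([130.5,  35.4]), 2.4)
scene orange [420 180  34  40 408] [436. 201.] zq [0.039 0.044] (array([757.9, 348.4]), array([ 46.3, 174. ]), 12.3)
scene chip (np.int32(83), array([410.4,   1.7]), array([-0.166,  1.311,  0.06 ]))
scene chip (np.int32(266), array([475.1,  26.7]), array([0.22 , 1.359, 0.06 ]))
scene chip (np.int32(23), array([637.6,  29. ]), array([0.786, 1.962, 0.06 ]))
scene chip (np.int32(206), array([526.3,  50.9]), array([0.509, 1.358, 0.06 ]))
scene chip (np.int32(169), array([605.9,  75.4]), array([0.849, 1.451, 0.06 ]))
scene chip (np.int32(22), array([588. ,  81.9]), array([0.817, 1.345, 0.06 ]))
scene chip (np.int32(50), array([342.9, 205.8]), array([0.574, 0.066, 0.06 ]))
scene chip (np.int32(21), array([333.3, 214.1]), array([0.578, 0.018, 0.06
[... 977 characters left out ...]
 13  40 269] [216. 215.] zq [0.028 0.033] (array([499.5, 352. ]), array([125.7,  35.2]), 1.2)
top chip (np.int32(23), array([349.5, 176. ]), array([ 0.622, -0.079,  0.06 ]))
top chip (np.int32(35), array([335. , 183.9]), array([ 0.596, -0.033,  0.06 ]))
top chip (np.int32(64), array([319.2, 186.4]), array([0.588, 0.017, 0.06 ]))
top chip (np.int32(49), array([303.9, 190. ]), array([0.576, 0.065, 0.06 ]))
top board 4062 (array([587.2,  13.1]), array([320.3, 230.3]), 86.1) 0.0500029032567777
top shelf 1068 (array([638. ,   9.6]), array([318.4, 109.1]), 85.9)
top tray 1336 (array([ 567.4, -207.9]), array([146.5, 238.7]), 86.0) (array([ 567.4, -207.9]), array([146.5, 238.7]), 86.0)
(600, 780, 3)
```

View pics/crop1.png

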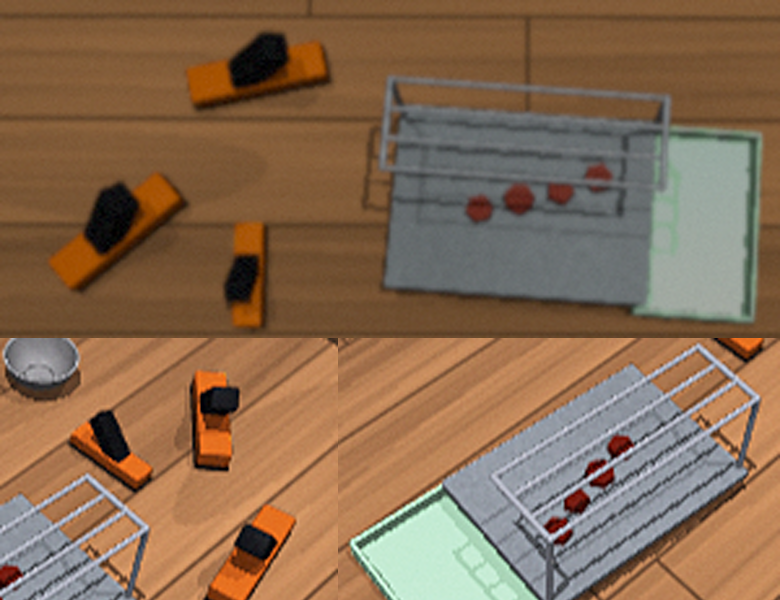

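Candidates: the scrapers at top (218,137) and (165,198) have a foot of about 174×46 mm and 42 mm high. The one at (215,215) measures 130×35 mm and 28 mm high, so it is the one meant, at about (0.500, 0.351). The crop confirms this, and its handle leans towards -x. Next I'll check the tool axes and the handle profile.

Run:
```python
from h import *
o=r.get_obs(); M=R.from_rotvec(o["orientation"]).as_matrix(); print(M.round(3))
for n in("scene","top"):
    p,d,P=cloud(n)
    c=np.array([.5,.351]);q=P[...,:2]-c
    dark=(p.max(-1)<60)&(abs(q[...,0])<.08)&(abs(q[...,1])<.05)&(P[...,2]>.033)
    Q=P[dark]; print(n,len(Q),"z max",Q[:,2].max().round(3))
    for z in range(35,95,10):
        s=Q[(Q[:,2]*1000>=z)&(Q[:,2]*1000<z+10)]
        if len(s):print(z,len(s),(s[:,:2].min(0)*1000).round(),(s[:,:2].max(0)*1000).round())
# fit foot yaw: project foot-top rect, compare with orange mask
from scipy.optimize import minimize
import itertools
A=[]
for n in("scene","top"):
    p,d,P=cloud(n);h=cv2.cvtColor(p,cv2.COLOR_RGB2HSV)
    m=(h[...,0]>6)&(h[...,0]<16)&(h[...,1]>200)&(h[...,2]>90)
    f=m&(abs(P[...,0]-.5)<.08)&(abs(P[...,1]-.351)<.035)&(abs(P[...,2]-.028)<.007)
    q=P[f][:,:2]; vx,vy,x,y=cv2.fitLine((q*1000).astype(np.float32),cv2.DIST_L2,0,.01,.01).ravel(); print(n,"yaw",np.degrees(np.arctan2(vy,vx)),x,y,rect(P[f]))
```

```text
[[-0.     0.417 -0.909]
 [-0.    -0.909 -0.417]
 [-1.     0.     0.   ]]
scene 170 z max 0.09
35 30 [486. 338.] [523. 366.]
45 32 [479. 335.] [518. 366.]
55 32 [465. 337.] [506. 364.]
65 31 [467. 336.] [499. 364.]
75 29 [466. 338.] [492. 364.]
85 10 [474. 339.] [482. 362.]
top 170 z max 0.091
35 15 [495. 338.] [517. 361.]
45 22 [493. 337.] [517. 363.]
55 22 [483. 337.] [506. 365.]
65 44 [462. 337.] [498. 364.]
75 59 [465. 337.] [490. 364.]
85 7 [476. 344.] [483. 361.]
scene yaw 3.5866375 510.87686 346.95035 (array([500.3, 348.8]), array([127.7,  37.4]), 4.1)
top yaw 2.297822 502.02667 349.7051 (array([500.3, 352.1]), array([124.6,  37.1]), 0.6)
```

```bash
python3 -m pendant '[85,0,-36,-35,0, 85,0,-36,-35,0, 85,0,-36,-35,0, 85,0,-36,-35,0, 85,0,-36,-35,0, 85,0,-36,-35,0, 85,0,-36,-35,0, 85,0,-36,-35,0, 85,0,-36,-35,0, 85,0,-36,-35,0, 85,0,-36,-35,0, 85,0,-34,-31,0, 85,0,-46,-19,0, 85,0,-46,-19,0, 85,0,-46,-19,0, 85,0,-46,-19,0, 85,0,-46,-19,0, 85,0,-46,-19,0, 85,0,-46,-19,0, 85,0,-46,-19,0]' 60
```

```text
clock: 3.8
tcp_pos: [0.4652, 0.3499, 0.2315]
orientation: [1.985, 0.432, -1.984]
contact_force: [0.8, -0.5, 0.9]
grip_width: 0.085
```

```bash
python3 -m pendant '[85,15,0,0,0.13, 85,15,0,0,0.13, 85,15,0,0,0.134, 85,0,0,0,0]'
python3 - <<'E'
from h import *
o=r.get_obs();M=R.from_rotvec(o["orientation"]).as_matrix();print(o["tcp_pos"].round(4) if hasattr(o["tcp_pos"],"round") else o["tcp_pos"]);print(M.round(3))
t=np.array([.464,.3505,.120]);print("to tool",(M.T@(t-o["tcp_pos"])*1000).round(1),np.degrees(np.arctan2(M[1,1],M[0,1])))
E
```

```text
clock: 4.3
tcp_pos: [0.4646, 0.3479, 0.1854]
orientation: [2.2, 0.039, -2.204]
contact_force: [-0.7, -0.5, 0.7]
grip_width: 0.0847
[0.4646 0.3479 0.1854]
[[-0.002  0.037 -0.999]
 [-0.002 -0.999 -0.037]
 [-1.     0.002  0.002]]
to tool [65.4 -2.7  0.4] -87.87708295117056
```

```bash
python3 -m pendant '[85,45,-2.5,0,0, 85,45,0,0,0, 85,35,0,0,0, 85,8,0,0,0, 15,0,0,0,0, 15,0,0,0,0, 15,0,0,0,0, 15,0,0,0,0, 15,0,0,0,0, 15,0,0,0,0]' 100
python3 - <<'E'
from h import *
p,d=viewer.grab_frame("scene"); cv2.imwrite("pics/g1.png",cv2.resize(p[80:240,300:480,::-1],None,fx=3.5,fy=3.5))
E
```

```text
clock: 5.55
tcp_pos: [0.4659, 0.3515, 0.0551]
orientation: [2.206, 0.041, -2.202]
contact_force: [-0.4, -1.9, 6.7]
grip_width: 0.0278
```

View pics/g1.png

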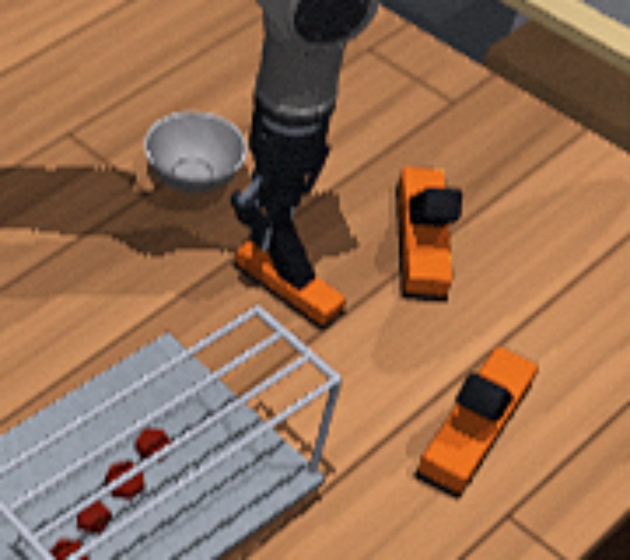

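The jaws hold the top of the right scraper's handle (about (290,250) in the crop), with the foot flat. I'll lift it and carry it to the front left of the board.

```bash
python3 -m pendant '[15,-20,0,0,0, 15,-40,0,0,0, 15,-40,0,0,0, 15,0,44,6,0, 15,0,44,6,0, 15,0,44,6,0, 15,0,44,6,0, 15,0,44,6,0, 15,0,0,0,0.06, 15,0,0,0,0.06, 15,0,0,0,0.057, 15,0,0,0,0]'
cat > s.py <<'E'
from h import *
import sys
S=np.array([.586,.013]);a=np.radians(-4);A=np.array([[np.cos(a),-np.sin(a)],[np.sin(a),np.cos(a)]])
def st(): 
    o=r.get_obs();M=R.from_rotvec(o["orientation"]).as_matrix();t=np.array(o["tcp_pos"])
    print("stand xy",(A.T@(t[:2]-S)*1000).round(1),"z",(t[2]*1000).round(1),"yaw",np.degrees(np.arctan2(-M[1,2],-M[0,2])).round(1),"F",np.round(o["contact_force"],1),"w",round(float(o["grip_width"])*1000,1)); return M,t
def to(x,y,z):
    M,t=st();w=np.r_[S+A@np.array([x,y])/1000,z/1000];print("move",(M.T@(w-t)*1000).round(1))
if len(sys.argv)>3: to(*map(float,sys.argv[1:4]))
else: st()
E
python3 s.py -150 105 130
python3 - <<'E'
from h import *
p,d,P=cloud("scene"); cv2.imwrite("pics/g2.png",cv2.resize(p[120:260,250:430,::-1],None,fx=3.5,fy=3.5))
h=cv2.cvtColor(p,cv2.COLOR_RGB2HSV)
m=(h[...,0]>6)&(h[...,0]<16)&(h[...,1]>200)&(h[...,2]>90)&(P[...,0]<.65)&(P[...,1]<.2)&(P[...,0]>.3)&(P[...,1]>.05)&(P[...,2]>.07)
q=P[m];X=np.c_[q[:,0]-.45,np.ones(len(q))];t=q[:,2]>np.percentile(q[:,2],40)
print(len(q),q.min(0),q.max(0),"slope",np.linalg.lstsq(X[t],q[t,2],rcond=None)[0])
E
```

```text
clock: 7.1
tcp_pos: [0.4429, 0.1302, 0.1542]
orientation: [-2.15, 0.151, 2.148]
contact_force: [-0.6, 0.7, -2.3]
grip_width: 0.028
stand xy [-150.9  106.9] z 154.2 yaw -8.0 F [-0.6  0.7 -2.3] w 28.0
move [24.2  1.8 -1. ]
221 [0.41114977 0.09608028 0.10832134] [0.54185335 0.13833267 0.13776307] slope [0.00122322 0.12996286]
```

View pics/g2.png

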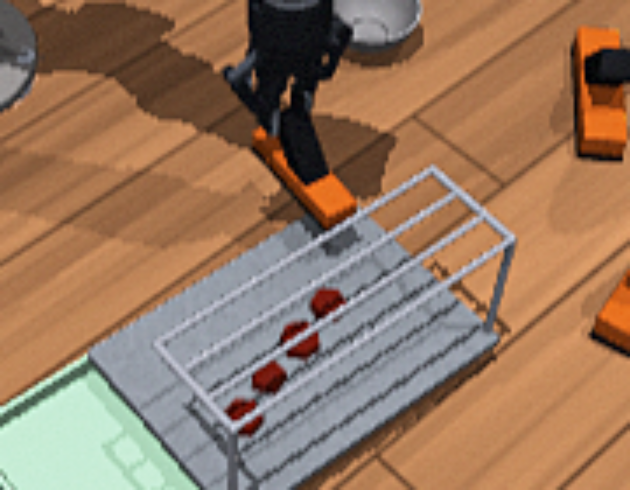

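```bash
python3 s.py -52 110 116
```

```text
stand xy [-150.9  106.9] z 154.1 yaw -8.0 F [-0.   0.3 -3.2] w 27.7
move [ 38.1 -10.  -98.4]
```

```bash
python3 -m pendant '[15,19,0,0,0, 15,19,0,0,0, 15,0,-2,-30,0, 15,0,-3,-30,0, 15,0,-3,-22,0, 15,0,-2,-12,0, 15,0,0,-4,0, 15,0,0,0,0]'; python3 s.py -51 108 106
```

```text
clock: 8.15
tcp_pos: [0.5407, 0.1261, 0.1152]
orientation: [-2.148, 0.152, 2.149]
contact_force: [-0.2, 0.5, -3.2]
grip_width: 0.0277
stand xy [-53.1 109.7] z 115.2 yaw -8.1 F [-0.2  0.5 -3.2] w 27.7
move [ 9.2  1.5 -2.2]
```

```bash
python3 -m pendant '[15,4,0,-2,0, 15,4,0,0,0, 15,1.5,0,0,0, 15,0,0,0,0]'; python3 s.py
```

```text
clock: 8.65
tcp_pos: [0.5431, 0.1258, 0.1057]
orientation: [-2.148, 0.152, 2.149]
contact_force: [-0.3, -0.5, -2.2]
grip_width: 0.0277
stand xy [-50.6 109.6] z 105.7 yaw -8.1 F [-0.3 -0.5 -2.2] w 27.7
```

```bash
python3 -m pendant '[15,1,0,0,0, 15,0,0,0,0]'; python3 s.py -51 60 105.5
```

```text
clock: 8.9
tcp_pos: [0.5434, 0.126, 0.1051]
orientation: [-2.149, 0.152, 2.148]
contact_force: [-1.9, -0.6, 1.9]
grip_width: 0.0276
stand xy [-50.4 109.7] z 105.1 yaw -8.1 F [-1.9 -0.6  1.9] w 27.6
move [-0.4 49.6 -2.9]
```

```bash
python3 -m pendant '[15,0,8,-0.5,0, 15,0,8,-0.5,0, 15,0,8,-0.5,0, 15,0,8,-0.5,0, 15,0,8,-0.5,0, 15,0,8,-0.5,0, 15,0,8,-0.5,0, 15,0,8,-0.5,0, 15,0,8,-0.5,0, 15,0,8,-0.5,0, 15,0,8,-0.5,0, 15,0,8,-0.5,0, 15,0,0,0,0]'; python3 s.py
python3 - <<'E'
from h import *
p,d=viewer.grab_frame("scene"); cv2.imwrite("pics/g3.png",cv2.resize(p[150:280,230:410,::-1],None,fx=4,fy=4))
E
```

```text
clock: 10.52
tcp_pos: [0.5359, 0.0287, 0.1051]
orientation: [-2.148, 0.154, 2.148]
contact_force: [0.4, 1.7, 6.4]
grip_width: 0.0281
stand xy [-51.1  12.1] z 105.1 yaw -8.1 F [0.4 1.7 6.4] w 28.1
```

View pics/g3.png

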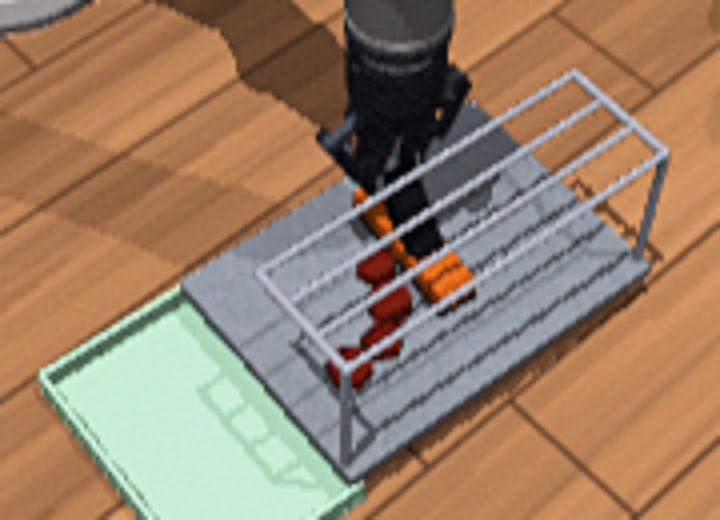

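```bash
python3 -m pendant '[15,0,8,-0.5,0, 15,0,8,-0.5,0, 15,0,8,-0.5,0, 15,0,8,-0.5,0, 15,0,8,-0.5,0, 15,0,8,-0.5,0, 15,0,0,0,0]'; python3 s.py
python3 - <<'E'
from h import *
p,d=viewer.grab_frame("scene"); cv2.imwrite("pics/g4.png",cv2.resize(p[165:275,235:385,::-1],None,fx=5,fy=5))
from s import A,S
for n in("scene","top"):
    if n=="top":p,d=viewer.grab_frame(n)
    for c in chips(n,p):
        q=A.T@(c[2][:2]-S)*1000
        if abs(q[0])<130 and -330<q[1]<160: print(n,c[0],c[1],q.round())
E
```

```text
clock: 11.45
tcp_pos: [0.532, -0.0193, 0.1051]
orientation: [-2.148, 0.154, 2.148]
contact_force: [-0.5, 1.3, 6.5]
grip_width: 0.028
stand xy [-51.6 -36. ] z 105.1 yaw -8.2 F [-0.5  1.3  6.5] w 28.0
stand xy [-51.6 -36. ] z 105.1 yaw -8.1 F [0.7 1.8 7.6] w 27.8
scene 61 [312.4 224.1] [-20. -74.]
scene 71 [318.2 233. ] [ 18. -80.]
scene 52 [322.2 242.3] [ 53. -92.]
scene 41 [312.2 246.8] [  46. -126.]
top 30 [360.2 174.3] [  50. -123.]
```

View pics/g4.png

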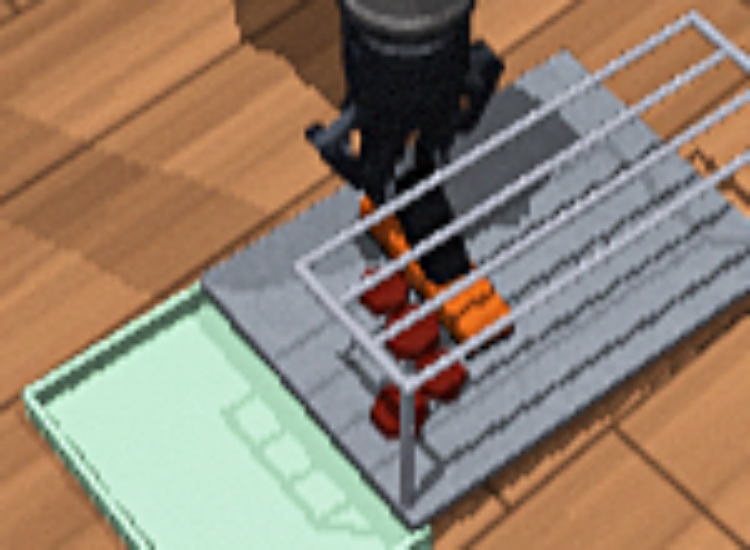

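Three chips have lined up along the foot, but one at (430,370) is being squeezed out past the foot's far end. I'll back off, wipe the two front chips with a slanted stroke that draws away from the shelf, then deal with the two deeper ones.

```bash
python3 -m pendant '[15,0,-10,0.8,0, 15,0,-10,1,0, 15,0,-11,6,0, 15,0,0,0,0.096, 15,0,0,0,0.096, 15,0,0,0,0]'; python3 s.py -95 -142 105.2
```

```text
clock: 12.3
tcp_pos: [0.5286, 0.0127, 0.1051]
orientation: [-2.04, 0.346, 2.04]
contact_force: [0.1, 2.2, 7.2]
grip_width: 0.0275
stand xy [-57.2  -4.3] z 105.1 yaw -19.2 F [0.1 2.2 7.2] w 27.5
move [ -0.  142.8   0.3]
```

```bash
python3 -m pendant '[15,0,8,0,0, 15,0,8,0,0, 15,0,8,0,0, 15,0,8,0,0, 15,0,8,0,0, 15,0,8,0,0, 15,0,8,0,0, 15,0,8,0,0, 15,0,8,0,0, 15,0,8,0,0, 15,0,8,0,0, 15,0,8,0,0, 15,0,8,0,0, 15,0,8,0,0, 15,0,8,0,0, 15,0,8,0,0, 15,0,8,0,0, 15,0,7,0,0, 15,0,0,0,0]'; python3 s.py
python3 - <<'E'
from h import *
p,d=viewer.grab_frame("scene"); cv2.imwrite("pics/g5.png",cv2.resize(p[165:305,225:405,::-1],None,fx=4,fy=4))
from s import A,S
for n in("scene","top"):
    if n=="top":p,d=viewer.grab_frame(n)
    for c in chips(n,p):
        q=A.T@(c[2][:2]-S)*1000
        if abs(q[0])<130 and -330<q[1]<160: print(n,c[0],c[1],q.round())
E
```

```text
clock: 14.68
tcp_pos: [0.4814, -0.1229, 0.105]
orientation: [-2.04, 0.345, 2.04]
contact_force: [0.5, 1.2, 6.8]
grip_width: 0.0276
stand xy [ -94.9 -142.8] z 105.0 yaw -19.2 F [0.5 1.2 6.8] w 27.6
stand xy [ -94.9 -142.8] z 105.0 yaw -19.2 F [0.8 1.2 7.5] w 28.0
scene 23 [281.6 238. ] [ -39. -183.]
scene 10 [320.1 236.7] [ 33. -84.]
scene 49 [322.  242.4] [ 53. -93.]
scene 41 [312.1 246.8] [  46. -126.]
scene 83 [281.4 253.2] [   5. -215.]
top 39 [347.5 174.4] [ 47. -83.]
top 51 [358.9 174.8] [  48. -119.]
```

View pics/g5.png

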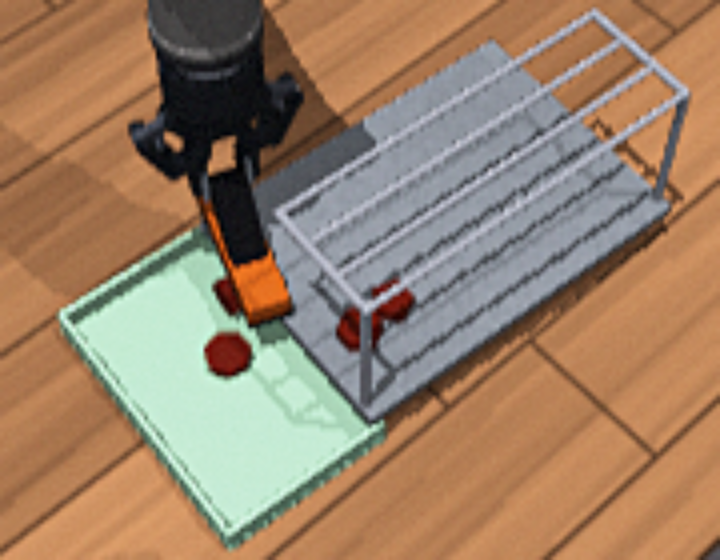

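Two chips are in the tray ((228,352) and (230,295) in the crop). Two remain deep under the shelf, around (395,300) and (360,328). I'll lay the sole lightly across both and drag them forward, out of the deep zone.

```bash
python3 -m pendant '[15,-12,0,0,0, 15,-12,0,0,0, 15,0,0,0,-0.13, 15,0,0,0,-0.135, 15,0,0,0,0]'; python3 s.py -49 -102 122
python3 - <<'E'
from h import *
from s import A,S
p,d=viewer.grab_frame("top")
for c in chips("top",p):
    q=A.T@(c[2][:2]-S)*1000
    if abs(q[0])<130 and -330<q[1]<160: print(c[0],c[1],q.round())
for u in([323,239.3],[315,247]): print((A.T@(onplane("scene",u,.062)[0][:2]-S)*1000).round())
E
```

```text
clock: 15.4
tcp_pos: [0.4812, -0.1219, 0.129]
orientation: [-2.185, 0.077, 2.187]
contact_force: [-1.2, -0.1, -1.9]
grip_width: 0.0279
stand xy [ -95.1 -141.9] z 129.0 yaw -4.0 F [-1.2 -0.1 -1.9] w 27.9
move [  7.  -39.9 -46.1]
stand xy [ -95.1 -141.9] z 129.0 yaw -4.0 F [-1.2 -0.1 -1.9] w 27.9
39 [347.6 174.3] [ 47. -83.]
44 [358.7 174.5] [  49. -119.]
[ 47. -83.]
[  53. -120.]
```

```bash
python3 -m pendant '[15,0,-20,-16,0, 15,0,-20,-16,0, 15,0,0,-10,0, 15,0,0,-5,0, 15,8,0,0,0, 15,3,0,0,0, 15,0,0,0,0]'; python3 s.py
```

```text
clock: 16.32
tcp_pos: [0.5308, -0.0852, 0.1175]
orientation: [-2.185, 0.076, 2.187]
contact_force: [0.2, -0.9, -2.3]
grip_width: 0.028
stand xy [ -48.2 -101.9] z 117.5 yaw -4.0 F [ 0.2 -0.9 -2.3] w 28.0
```

```bash
python3 -m pendant '[15,1,0,0,0, 15,0,0,0,0]'; python3 s.py
```

```text
clock: 16.58
tcp_pos: [0.5314, -0.0848, 0.117]
orientation: [-2.187, 0.075, 2.187]
contact_force: [-1.3, -0.9, 1.5]
grip_width: 0.0278
stand xy [ -47.6 -101.3] z 117.0 yaw -3.9 F [-1.3 -0.9  1.5] w 27.8
```

```bash
python3 -m pendant '[15,0.6,0,0,0, 15,0,0,4,0, 15,0,0,6,0, 15,0,0,6,0, 15,0,0,6,0, 15,0,0,6,0, 15,0,0,4,0, 15,0,0,0,0]'; python3 s.py;python3 - <<'E'
from h import *
from s import A,S
for n in("scene","top"):
    p,d=viewer.grab_frame(n)
    if n=="scene": cv2.imwrite("pics/g6.png",cv2.resize(p[165:305,225:405,::-1],None,fx=4,fy=4))
    for c in chips(n,p):
        q=A.T@(c[2][:2]-S)*1000
        if abs(q[0])<130 and -330<q[1]<160: print(n,c[0],c[1],q.round())
E
```

```text
clock: 17.58
tcp_pos: [0.4986, -0.0824, 0.1158]
orientation: [-2.185, 0.075, 2.188]
contact_force: [0.5, -0.3, -2.8]
grip_width: 0.0279
stand xy [ -80.5 -101.3] z 115.8 yaw -3.9 F [ 0.5 -0.3 -2.8] w 27.9
stand xy [ -80.5 -101.3] z 115.8 yaw -3.9 F [ 0.5 -0.3 -2.8] w 27.9
scene 31 [282.1 238. ] [ -37. -182.]
scene 50 [322.1 242.4] [ 53. -92.]
scene 41 [312.1 246.8] [  46. -126.]
scene 86 [281.5 253.3] [   6. -215.]
```

View pics/g6.png

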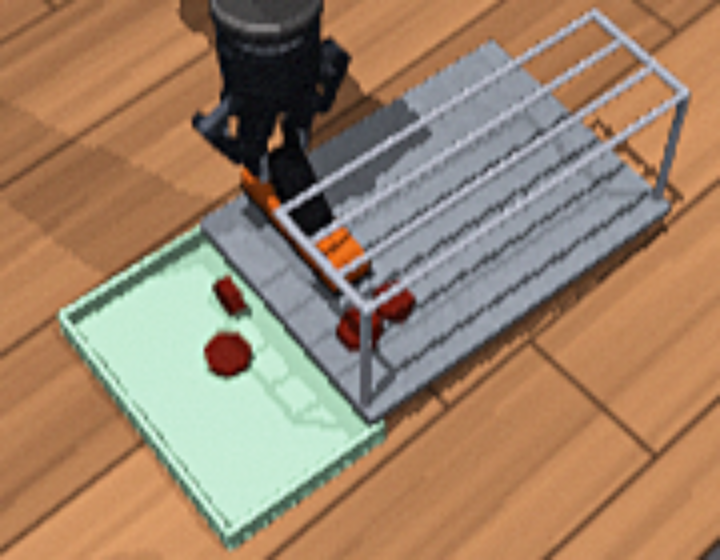

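The sole slipped and both chips stayed where they were. So I'll try a straight wipe instead, set behind the two chips and creeping the foot as deep as the gripper body's clearance to the wire allows, with the force watched.

```bash
python3 -m pendant '[15,-8,0,0,0, 15,0,-32,-4,0, 15,0,-31,-13,0, 15,9,0,-10,0, 15,9,0,-2,0, 15,0,0,0,0]'; python3 s.py -47 -38 105
```

```text
clock: 18.42
tcp_pos: [0.5324, -0.0227, 0.1056]
orientation: [-2.185, 0.077, 2.187]
contact_force: [0.2, 0.1, -2.6]
grip_width: 0.0281
stand xy [-51.  -39.3] z 105.6 yaw -4.0 F [ 0.2  0.1 -2.6] w 28.1
move [ 0.6 -1.3 -4. ]
```

Creep in while still just off the board.

```bash
python3 -m pendant '[15,0,-1,-2,0, 15,0,0,-2,0, 15,0,0,-1,0, 15,0,0,0,0]';python3 s.py; python3 -m pendant '[15,0,0,-1,0, 15,0,0,0,0]'; python3 s.py; python3 -m pendant '[15,0,0,-1,0, 15,0,0,0,0]';python3 s.py
```

```text
clock: 18.92
tcp_pos: [0.5378, -0.021, 0.1063]
orientation: [-2.187, 0.075, 2.187]
contact_force: [0.2, -0.0, -2.1]
grip_width: 0.0273
stand xy [-45.7 -37.2] z 106.3 yaw -3.9 F [ 0.2 -0.  -2.1] w 27.3
clock: 19.18
tcp_pos: [0.5389, -0.0209, 0.1062]
orientation: [-2.187, 0.075, 2.187]
contact_force: [-0.2, 0.5, -2.8]
grip_width: 0.0278
stand xy [-44.6 -37.1] z 106.2 yaw -3.9 F [-0.2  0.5 -2.8] w 27.8
clock: 19.42
tcp_pos: [0.5399, -0.021, 0.1062]
orientation: [-2.187, 0.075, 2.187]
contact_force: [-0.1, -0.6, -2.6]
grip_width: 0.0278
stand xy [-43.6 -37.1] z 106.2 yaw -3.9 F [-0.1 -0.6 -2.6] w 27.8
```

```bash
for i in 1 2; do python3 -m pendant '[15,0,0,-1,0, 15,0,0,0,0]' >/dev/null;python3 s.py; done; cat pics/x 2>/dev/null
python3 - <<'E'
from h import *
from s import A,S
p,d,P=cloud("top");Z=P[...,2]
c=viewer.calibration("top")
cv2.imwrite("pics/g7.png",cv2.resize(p[130:250,260:420,::-1],None,fx=5,fy=5))
h=cv2.cvtColor(p,cv2.COLOR_RGB2HSV)
m=(h[...,0]>6)&(h[...,0]<16)&(h[...,1]>190)&(h[...,2]>60)&(abs(P[...,1]+.02)<.06)&(abs(P[...,0]-.6)<.12)
q=(P[m][:,:2]-S)@A*1000;print(q.min(0),q.max(0),m.sum())
E
```

```text
stand xy [-42.6 -37.1] z 106.2 yaw -3.9 F [ 0.2 -0.1 -1.4] w 27.9
stand xy [-41.6 -37.1] z 106.2 yaw -3.9 F [-0.8  0.1 -3.1] w 27.9
stand xy [-41.6 -37.1] z 106.2 yaw -3.9 F [-0.8  0.1 -3.1] w 27.9Traceback (most recent call last):
  File "<stdin>", line 8, in <module>
    return umr_minimum(a, axis, None, out, keepdims, initial, where)
ValueError: zero-size array to reduction operation minimum which has no identity
```

View pics/g7.png

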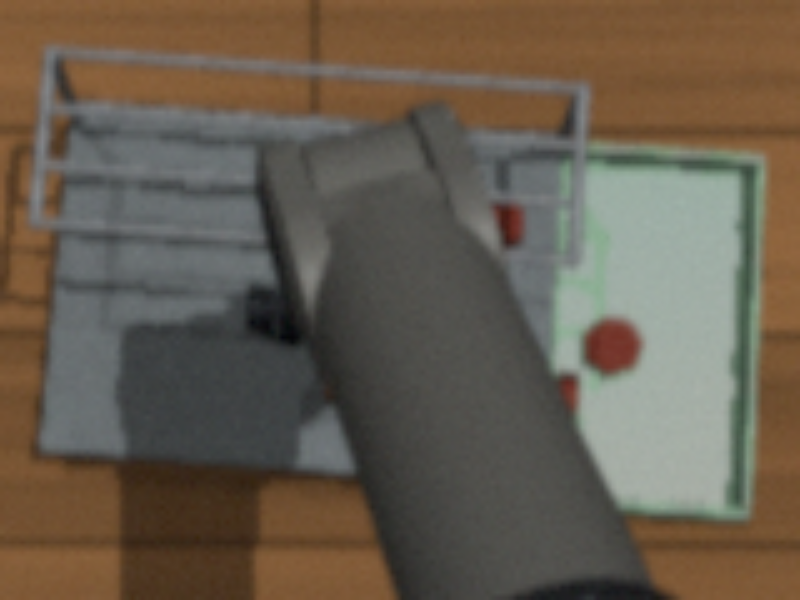

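The arm hides the foot in this top view; a chip shows at (510,225). At x_g = -41.6 there is no wire contact, so the foot's corner is at about +59, beyond both chips' centres. I'll lower it and wipe.

```bash
python3 -m pendant '[15,1.3,0,0,0, 15,0,7,0,0, 15,0,7,0,0, 15,0,7,0,0, 15,0,7,0,0, 15,0,7,0,0, 15,0,7,0,0, 15,0,7,0,0, 15,0,0,0,0]' >/dev/null
cat > c.py <<'E'
from h import *
from s import A,S
st_=None
for n in("scene","top"):
    p,d=viewer.grab_frame(n)
    cv2.imwrite(f"pics/c_{r.get_obs()['clock']:.2f}_{n}.png",cv2.resize(p[165:305,225:405,::-1],None,fx=4,fy=4))
    for c in chips(n,p):
        q=A.T@(c[2][:2]-S)*1000
        if abs(q[0])<130 and -330<q[1]<160: print(n,c[0],c[1],q.round())
E
python3 c.py
```

```text
stand xy [-41.4 -87.4] z 105.1 yaw -4.0 F [-0.2  0.5  4.4] w 28.0
scene 31 [282.2 238.3] [ -36. -182.]
scene 136 [307.3 251.4] [  49. -148.]
scene 87 [281.6 253.3] [   6. -214.]
```

```bash
python3 -m pendant '[15,0,7,0.1,0, 15,0,7,0.1,0, 15,0,7,0.1,0, 15,0,7,0.1,0, 15,0,7,0.1,0, 15,0,7,0.1,0, 15,0,7,0.1,0, 15,0,7,0.1,0, 15,0,7,0.1,0, 15,0,5,0,0, 15,0,0,0,0]' >/dev/null; python3 c.py
```

```text
stand xy [ -42.4 -155.3] z 105.1 yaw -4.0 F [0.7 1.  5.9] w 28.1
scene 25 [282.4 238.7] [ -35. -183.]
scene 191 [288.4 254.7] [  23. -201.]
```

```bash
python3 -m pendant '[15,-3,0,3,0, 15,0,-30,0,0, 15,0,-30,0,0, 15,0,-30,0,0, 15,0,-30,0,0, 15,0,-25,0,0, 15,0,0,0,0]' >/dev/null; python3 c.py; ls pics/c_*
```

```text
stand xy [-46.8  -8.1] z 107.2 yaw -3.7 F [-0.2 -1.5 -3.6] w 28.4
scene 30 [282.2 238.2] [ -37. -182.]
scene 196 [288.2 254.7] [  22. -201.]
top 86 [380.3 196.5] [ -17. -191.]
top 13 [372.5 209.5] [ -60. -169.]
pics/c_21.15_scene.png
pics/c_21.20_top.png
pics/c_22.62_scene.png
pics/c_22.68_top.png
pics/c_23.60_scene.png
pics/c_23.65_top.png
```

View pics/c_23.60_scene.png

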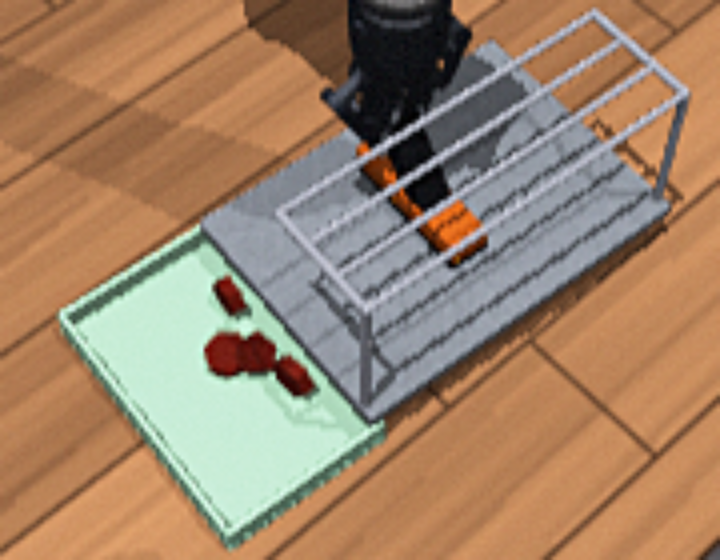

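All four chips lie in the tray ((228,352), (258,352), (295,375) and (230,295)), the board is clear, and the scraper is on the board. I'll set it down, release and withdraw.

```bash
python3 -m pendant '[15,1,0,0,0, 15,1,0,0,0, 15,0.3,0,0,0, 15,0,0,0,0]'; python3 -m pendant '[40,0,0,0,0, 40,0,0,0,0, 60,0,0,0,0, 60,0,0,0,0, 85,0,0,0,0, 85,0,0,0,0, 85,0,0,0,0, 85,0,0,15,0, 85,0,0,25,0, 85,0,0,40,0, 85,-20,0,30,0, 85,-50,0,0,0, 85,-50,0,0,0, 85,0,0,0,0]'
python3 - <<'E'
from h import *
from s import A,S
for n in("scene","top"):
    p,d,P=cloud(n)
    if n=="scene": cv2.imwrite("pics/fin.png",np.hstack([cv2.resize(p[155:295,235:405,::-1],None,fx=4.2,fy=4.2)]))
    h=cv2.cvtColor(p,cv2.COLOR_RGB2HSV)
    q=(P[...,:2]-S)@A*1000;B=(abs(q[...,0])<130)&(q[...,1]>-310)&(q[...,1]<170)
    red=B&((h[...,0]<6)|(h[...,0]>172))&(h[...,1]>150)&(h[...,2]>40)
    k,l,s,c=cv2.connectedComponentsWithStats(red.astype(np.uint8))
    for i in range(1,k):
        if s[i,4]>5: print(n,"red",s[i,4],np.median(q[l==i],0).round(),"y max",q[l==i][:,1].max().round(),"zmax",P[l==i][:,2].max().round(3))
    m=B&(h[...,0]>6)&(h[...,0]<16)&(h[...,1]>200)&(h[...,2]>90)&(P[...,2]>.06)&(P[...,2]<.1)
    print(n,"orange",m.sum(),rect(P[m]),np.percentile(P[m][:,2],[5,50,95]).round(3),q[m].min(0).round(),q[m].max(0).round())
    for t in["lunch_tin","key_bowl","carabiner"]:
        print(t,[(round(float(x["score"]),2),np.round(x["location"],3).tolist()) for x in nets.look_for(t,n)[:1]])
E
```

```text
clock: 24.15
tcp_pos: [0.5398, 0.0068, 0.1056]
orientation: [-2.187, 0.075, 2.187]
contact_force: [0.0, 0.2, -3.0]
grip_width: 0.0279
clock: 25.9
tcp_pos: [0.4316, 0.0148, 0.229]
orientation: [-2.195, 0.075, 2.178]
contact_force: [0.9, -0.2, -0.6]
grip_width: 0.0851
stand xy [-154.2   -8.9] z 229.0 yaw -3.9 F [ 0.9 -0.2 -0.6] w 85.1
scene red 30 [ -49. -175.] y max -168.0 zmax 0.044
scene red 194 [   1. -191.] y max -169.0 zmax 0.047
scene orange 162 (array([572.8,   3. ]), array([ 34. , 129.2]), 85.6) [0.065 0.079 0.084] [-77. -28.] [52.  6.]
lunch_tin [(0.68, [0.541, -0.526, 0.061])]
key_bowl [(0.82, [0.294, 0.415, 0.03])]
carabiner [(0.59, [0.319, -0.341, 0.004])]
top red 87 [ -10. -195.] y max -177.0 zmax 0.043
top red 14 [ -57. -171.] y max -169.0 zmax 0.043
top orange 70 (array([615. ,   1.4]), array([29.6, 40.1]), 84.8) [0.075 0.079 0.086] [ 10. -24.] [50.  6.]
lunch_tin [(0.69, [0.532, -0.508, 0.058])]
key_bowl [(0.76, [0.312, 0.408, 0.023])]
carabiner [(0.67, [0.315, -0.338, 0.011])]
```

View pics/fin.png

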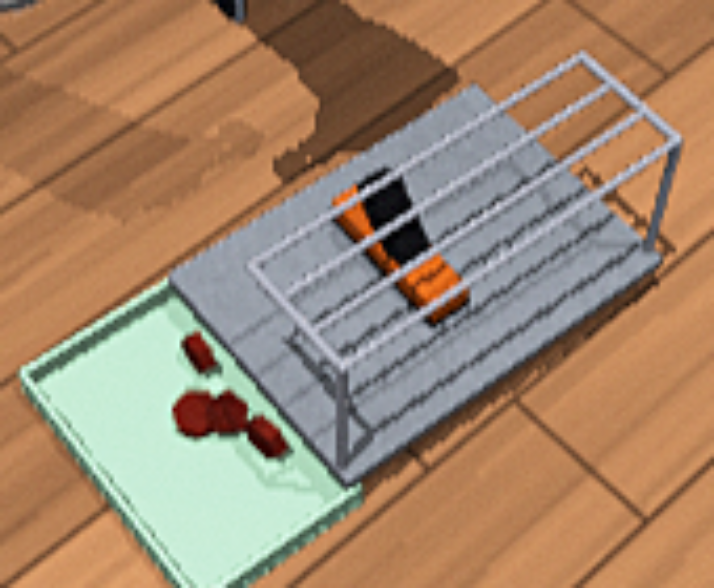

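The scraper stands upright on the clear board, all four chips are in the tray and below board level, and the arm is clear. I'll hand in.

```bash
python3 -c "
from bench import r
print(r.hand_in())"
```

```text
the job is handed in; nothing more can be done
None
```

All four lava chips are in the tray, and the 130 mm scraper stands upright on the cleared board with the gripper withdrawn. I handed the job in at about 26 s of the 58 s allowed.

**What I did:** The moves only let the gripper turn about its own axis, so I could not lean it back as suggested. Instead I held the top of the slanted handle with the gripper upright and kept it in front of the shelf wire.
- **First stroke:** it began to squeeze one chip out past the foot's far end, so I backed off.
- **Second stroke:** a slanted wipe sent two chips into the tray.
- **Pressing with the sole:** I tried to drag the last two forward under the sole, but it slipped and they did not move.
- **Last stroke:** a straight wipe with the foot set as deep as the wire allowed sent the last two over the end.

**Last checks:**
- **Chips:** none are left on the board. At least two of them lean on edge at the board end of the tray rather than lying flat. The highest point on any chip is about 47 mm, just below the board top.
- **Scraper:** the foot's top reads level at about 79 mm, which matches it standing flat on the board.
- **Bystanders:** the lunch tin, key bowl and carabiner read within about 4 mm of where they started.
- **Forces:** no contact reading above 8 N was seen, and nothing showed the gripper touching the shelf wire.

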